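# Steady the rocking carousel stand

## Task

The carousel's stand rocks because the screw foot under its front left corner does not reach down to its cork disc. Push the black knob above that foot in, turn it clockwise past its safety stop, and go on screwing the foot down until all four feet firmly carry the stand and it no longer rocks, neither with a short corner nor jacked up off its neighbours. Then let go, with the stand where it was and the other toys left alone.

Things in the scene. Friction and masses are not known exactly. Their poses are not given: they have to be found in the camera images.
- base: the stand: loose red plinth 300 x 240 mm on four corner feet, top 52 mm above the counter, 3.3 kg with the turning carousel on it (150 mm across, top 230 mm up, off-centre to the back right). Origin: at counter height under its centre; x along the long side away from the robot, y left, z up. Three feet carry it level; 3 to 7 N down on the front left corner dips that corner until its foot lands
- screw_foot: adjustable rubber foot, 36 mm across, under the plinth's front left corner (x -125, y +95 mm from the stand's origin). Origin: centre of its underside. At the start it hangs 2 to 6 mm clear of a fixed cork disc (72 mm across, of unknown thickness, hardly to be seen under the plinth) on which it shall stand. Its rubber gives 1 mm for 12 N
- knob_top (a point): centre of the top of the foot's adjusting knob, straight above the screw foot, 70 mm above the plinth (122 mm above the counter); z up. The knob is a black ribbed cylinder 50 mm across and 40 mm high with a red mark on top; below it, a thinner neck with the red pointer and the steel stop, the stop reaching 22 mm above the plinth and 43 mm from the knob's axis
- knob_turn (a joint): knob angle, rad, 0 at the start, growing clockwise seen from above; screws the foot down 1.59 mm per rad (10 mm a turn), the knob itself does not sink. Not pushed in, its pointer meets the stop at 0.06; pushed in 4 mm or more it passes beneath; from 0.75 on it is past, springs out and turns freely, hard end at 5.9. Takes 0.1 N m, stays where left
- knob_push (a joint): how far the knob is pushed in, m: 0 out, 0.007 fully in. The spring needs 13 N before it gives at all and 19 N fully in, so lighter pressing on the knob only presses the plinth's corner down
- foot_front_right: plain rubber foot, 32 mm across, under the plinth at x -125, y -95 mm from the stand's origin. Origin: centre of its underside
- foot_back_right: plain rubber foot, 32 mm across, under the plinth at x 125, y -95 mm from the stand's origin. Origin: centre of its underside
- foot_back_left: plain rubber foot, 32 mm across, under the plinth at x 125, y 95 mm from the stand's origin. Origin: centre of its underside
- horse: bystander: cream tin horse on a green board, 100 x 40 x 130 mm. Origin: centre of its underside
- airplane: bystander: chrome tin airplane, 160 mm long, 170 mm span, 85 mm high. Origin: centre of its underside
- key_block: bystander: wooden block 70 x 70 x 45 mm with a brass wind-up key on top, 85 mm high. Origin: centre of its underside
- dome_lid: bystander: glass dome lid, 112 mm across, 144 mm high. Origin: centre of its underside
- drum: bystander: blue tin drum, 105 mm across, 75 mm high. Origin: centre of its underside
- tin_car: bystander: yellow tin car 120 x 60 x 68 mm. Origin: centre of its underside
- duck: bystander: yellow duck on a 60 x 40 mm board, 70 mm high. Origin: centre of its underside

How it is judged:
By the outcome, as a careful person would: the job done as asked, in the order asked, and still so for the second after the job is handed in, with the robot touching nothing.
It also fails if it takes over 72 s, if anything falls off the work surface, if the arm or the gripper's body presses on something with over 40 N, if the wrist force passes 120 N, or if a joint passes its speed limit or range.

## Robot

A 6-joint arm with a two-finger parallel gripper is mounted at the origin on the work surface. World frame = base frame: x ahead of the robot, y to its left, z up, the work surface at z = 0. Lengths are in mm, angles in rad, forces in N, time in s.
With the tool pointing down it reaches from about 350 to 875 mm from the base axis. Payload 4.2 kg.
Tool frame: the origin (TCP) lies midway between the tips of the shut fingers; the grasp point (between the pads) lies 19 mm behind it; z points along the fingers, y is the line along which they close (so a half turn about z gives the same grasp; the last joint's range is limited). The gripper opens to 85 mm and grips with 20 to 120 N. Pads are 22 mm wide; open, the fingers measure 114 mm over their backs; the gripper's body (76 mm by 85 mm) begins 54 mm behind the grasp point. The pads swing forward as they close: fully open they stand 13 mm farther back than shut.
Start: joints at [-0.922, 0.385, 0.008, 0, -1.194, -0.259], TCP at [237.515, -578.088, 231.312] pointing down, gripper open.
Joint ranges: [-3.14, 3.14], [-1.21, 2.06], [-1.07, 1.41], [-3.16, 2.05], [-2.99, -0.16], [-3.1, 3.1]. Speed limits (rad/s): [2.79, 2.79, 3.14, 3.14, 3.14, 3.14].

## Interface

Orientations are given as a unit quaternion [x, y, z, w].
In Python, from bench import read_state, get_image, job_done gives the robot as it stands.
- The arm moves only by the tool servo_tool, never from a script. Its arguments are lists of equal length, an entry for each row: "rotation": the turn, a rotation vector about the world's x, y, z scaled (see below), a list of three; "slide": the shift along the world's x, y, z scaled (see below), a list of three; "grip": the opening, from -1 (shut) to 1 (fully open). In form: {"rotation": [[rx, ry, rz], ...], "slide": [[tx, ty, tz], ...], "grip": [grip, ...]}. A call has 1 to 8 rows; each row is the pose to reach, as a shift and turn from the pose commanded when the call began, turning the shorter way round; what a row does not reach only later rows make up. The controller multiplies each number of a shift by 0.2 m and each number of a turn by 360 degrees. A row lasts 1/8 s, in which the tool goes at most 62.5 mm and 10.7 degrees, less where a joint would pass 70% of its speed; a pose out of reach is approached as far as the arm can. A call with a number of a shift or a turn outside -1 to 1 is refused whole. A call with a gripper value outside its range is refused whole. The fingers move at their own pace and stop on an object; the grip force is fixed at half the most. Time passes only in rows, so rows that repeat a pose let the fingers close. It gives the time, the measured TCP pose, the force, the opening and the grip force at its end, in the units of the state.
- read_state(): the state, without advancing time (a new reading comes with each control period).
- get_image(name): name is "scene" or "side" or "wrist"; returns a dict with "image" (420x560x3 uint8, red, green, blue), "depth" (420x560 float32, mm along the optical axis (not along the pixel's ray), 0 where there is no reading), "camera_matrix" (3x3 intrinsics, pixels), "rvec" (rotation vector, rad) and "tvec" (3), from world to camera coordinates, as OpenCV has them; the wrist camera has in their place "hand_eye" (4x4, takes a point from camera to tool coordinates, whose origin is the TCP and whose axes are the flange's). Camera axes: x right, y down, z forward; pixel columns grow to the right and rows downward; lengths in mm; the calibration is good to about 2 mm. A picture is of the moment at which its call begins: read the wrist's pose just before it.
- job_done(): hands the job in; it is judged then, once.
The state is a dict: "clock": time; "joints": joint angles; "joint_vel": joint speeds; "joint_efforts": joint torques, N m; "position": TCP position; "ee_rot": TCP orientation; "contact_force": force on the tool from outside, world axes, zero at the start; "wrist_torque": the same for the moment, N m; "gripper_width": finger opening in mm; "grasp_force": force on a finger pad.
Only numpy, scipy, OpenCV 4.12 (cv2) and the standard library are available. Lean on these libraries where they do the work, as an engineer would, in place of code of your own. Each camera call takes 0.05 s, during which the arm holds its last target. There are 200 camera calls.

## Working session

There is one attempt and no reset: what is moved stays moved. The work goes in short steps, Python scripts to look and compute and a tool call to move; the robot and the scene stay as the last step left them, time stands still between calls to the robot, and variables do not carry over. Pictures are saved under pics/ and viewed, at most 10 in all, crops included, and the job is handed in when it is done.

Besides the shell and the picture viewer there is one more tool, called after "Emit:" in YAML: its name, and indented under it one key for each argument. servo_tool: Moves the arm, as the interface text tells. Shifts and turns lie within -1 to 1; 1 stands for 0.2 m of shift or 360 degrees of turn. Its arguments: {"type":"object","properties":{"rotation":{"type":"array","items":{"type":"array","items":{"type":"number","minimum":-1,"maximum":1}}},"slide":{"type":"array","items":{"type":"array","items":{"type":"number","minimum":-1,"maximum":1}}},"grip":{"type":"array","items":{"type":"number"}}},"required":["rotation","slide","grip"]}

```bash
mkdir -p pics; python3 - <<'E'
from bench import *
import cv2,numpy as np
s=read_state();print(s)
a=get_image("scene");b=get_image("side")
for n,i in(("scene",a),("side",b)):
    cv2.imwrite(f"pics/{n}0.png",i["image"][:,:,::-1]);np.savez(f"{n}0.npz",**i)
    R=cv2.Rodrigues(np.array(i["rvec"]))[0];print(n,-R.T@np.array(i["tvec"]).ravel(),R[2])
E
```

```text
{'clock': 0.0, 'joints': array([-9.22400914e-01,  3.85540364e-01,  6.61422828e-03, -5.14652689e-04,
       -1.19400216e+00, -2.58616745e-01]), 'joint_vel': array([-8.84232516e-05, -2.04641045e-03, -6.95261485e-05,  8.78926309e-04,
        1.58489727e-03,  1.52460280e-03]), 'joint_efforts': array([-2.02371571e-04, -3.92289913e+01,  1.88395053e+01,  4.18606773e+00,
       -4.77961570e-03, -1.21648961e-05]), 'position': array([ 237.29337044, -577.55977593,  230.22450177]), 'ee_rot': array([-1.93564710e-01,  9.81086902e-01,  1.06301792e-03, -2.52031989e-04]), 'contact_force': array([ 0.65022595, -0.56103688, -0.7404756 ]), 'wrist_torque': array([-0.00237161,  0.06520985, -0.01570188]), 'grasp_force': 0.0, 'gripper_width': 85.35141807391372}
scene [1455.21505202  279.68581036 1342.17834303] [-0.57608433 -0.19061546 -0.79485382]
side [272.24891175 949.02066704 675.69958908] [ 0.24729617 -0.83226542 -0.49616415]
```

View pics/scene0.png

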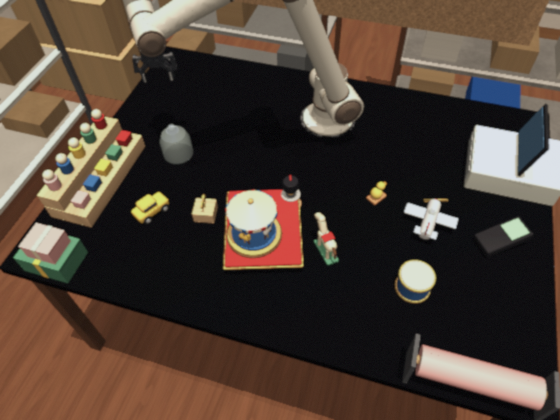

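View pics/side0.png

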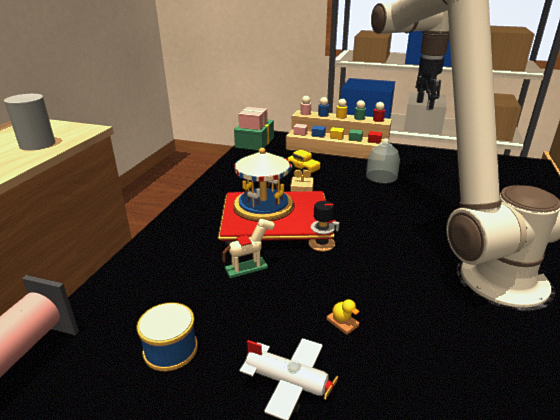

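The scene view shows the red plinth at about (225–303, 190–268), with the black knob at (290,185). In the side view the knob is at (323,210), and the horse stands by the plinth's left edge.

```bash
cat > h.py <<'E'
import cv2,numpy as np
def ray(i,px,z):
    K=i["camera_matrix"];R=cv2.Rodrigues(np.array(i["rvec"]))[0];t=np.array(i["tvec"]).ravel()
    c=-R.T@t;d=R.T@np.linalg.inv(K)@np.array([px[0],px[1],1.]);return c+d*(z-c[2])/d[2]
def red(im):
    h=cv2.cvtColor(im,cv2.COLOR_RGB2HSV);return (((h[...,0]<8)|(h[...,0]>172))&(h[...,1]>150)&(h[...,2]>60)).astype(np.uint8)*255
E
python3 - <<'E'
from h import *
for n,box in(("scene",(210,170,315,280)),("side",(205,180,345,260))):
    i=np.load(n+"0.npz");x0,y0,x1,y1=box
    m=red(i["image"])[y0:y1,x0:x1]
    N,l,st,c=cv2.connectedComponentsWithStats(m)
    for k in range(1,N):
        if st[k,4]<4: continue
        p=c[k]+[x0,y0];print(n,p,st[k],"z122:",ray(i,p,122).round(1))
    k=1+np.argmax(st[1:,4]);cn=cv2.findContours((l==k).astype(np.uint8),0,2)[0][0]
    h=cv2.convexHull(cn);q=cv2.approxPolyDP(h,5,True)[:,0]+[x0,y0]
    for p in q: print(p,ray(i,p,52).round(1))
    g=cv2.resize(i["image"][y0:y1,x0:x1],None,fx=5,fy=5,interpolation=2)
    cv2.imwrite(f"pics/{n}c.png",g[:,:,::-1])
a=np.load("scene0.npz")["image"][150:200,260:320];b=np.load("side0.npz")["image"][190:260,290:350]
cv2.imwrite("pics/knob.png",np.hstack([cv2.resize(a,(400,400),interpolation=2),cv2.resize(b,(400,400),interpolation=2)])[:,:,::-1])
E
```

```text
scene [289.94444444 176.83333333] [79  4  3  7 18] z122: [445.2 -25.1 122. ]
scene [275.16697848 238.55986904] [  15   19   76   78 2138] z122: [693.    1.8 122. ]
scene [232.97297297 193.06756757] [18 20 16 11 74] z122: [ 563.2 -182.6  122. ]
scene [227.45454545 223.45454545] [17 50  2  8 11] z122: [ 681.2 -156.6  122. ]
[297 201] [483.8  10.8  52. ]
[300 263] [713.5  86.1  52. ]
[225 265] [ 785.4 -132.8   52. ]
[226 244] [ 712.8 -157.4   52. ]
[261 189] [ 468.1 -122.6   52. ]
[281 189] [448.8 -56.4  52. ]
side [260.57142857 180.28571429] [54  0  5  2  7] z122: [ 663.6 -104.7  122. ]
side [297.84973046 214.67183288] [  59   11   61   45 1484] z122: [509.1  51.  122. ]
side [235.99591002 221.8793456 ] [ 15  12  38  54 978] z122: [643.9 128.1 122. ]
side [328.75       204.08333333] [119  23  10   3  24] z122: [446.2 -24.8 122. ]
side [331.2        220.93333333] [123  40   8   3  15] z122: [423.2  55.9 122. ]
side [329.44444444 233.44444444] [121  52   7   3   9] z122: [416.  111.9 122. ]
side [226.41666667 239.91666667] [16 59 11  2 12] z122: [634.9 206.7 122. ]
side [296.04054054 238.44594595] [57 58 70  2 74] z122: [484.9 154.7 122. ]
[322 191] [ 505.3 -223.2   52. ]
[321 234] [454.8  15.1  52. ]
[264 235] [596.1  63.2  52. ]
[284 191] [ 618.3 -188.5   52. ]
```

View pics/knob.png

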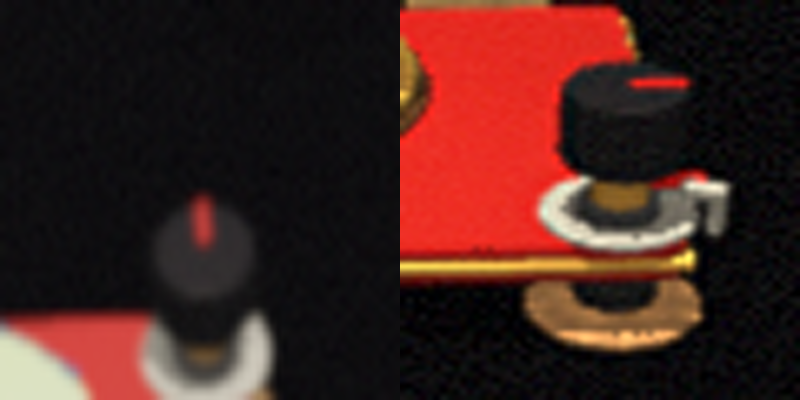

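```bash
python3 - <<'E'
from h import *
a=np.load("scene0.npz");b=np.load("side0.npz")
print(ray(a,(290.5,181.2),122),ray(b,(324.5,205.4),122))
E
```

```text
[462.93117486 -17.91695992 122.        ] [455.31793068 -14.67685347 122.        ]
```

Emit:
servo_tool:
  rotation:
    - [0,0,0.025]
    - [0,0,0.05]
    - [0,0,0.075]
    - [0,0,0.1]
    - [0,0,0.125]
    - [0,0,0.15]
    - [0,0,0.175]
    - [0,0,0.195]
  slide:
    - [0.05,0.12,0]
    - [0.1,0.25,0]
    - [0.15,0.37,0]
    - [0.2,0.5,0]
    - [0.25,0.62,0]
    - [0.3,0.75,0]
    - [0.35,0.87,0]
    - [0.37,0.94,0]
  grip: [1,1,1,1,1,1,1,1]

```text
clock: 1.1
position: [311.6, -388.8, 231.0]
ee_rot: [0.724, -0.689, -0.0, -0.0]
contact_force: [-0.1, -0.1, -0.3]
gripper_width: 85.2
grasp_force: 0.0
```

Emit:
servo_tool:
  rotation:
    - [0,0,0.025]
    - [0,0,0.05]
    - [0,0,0.075]
    - [0,0,0.1]
    - [0,0,0.125]
    - [0,0,0.15]
    - [0,0,0.175]
    - [0,0,0.195]
  slide:
    - [0.05,0.12,0]
    - [0.1,0.25,0]
    - [0.15,0.37,0]
    - [0.2,0.5,0]
    - [0.25,0.62,0]
    - [0.3,0.75,0]
    - [0.35,0.87,0]
    - [0.37,0.94,0]
  grip: [1,1,1,1,1,1,1,1]

```text
clock: 2.1
position: [385.6, -201.0, 231.0]
ee_rot: [0.989, -0.147, -0.0, -0.0]
contact_force: [-0.1, -0.7, -0.2]
gripper_width: 85.4
grasp_force: 0.0
```

Emit:
servo_tool:
  rotation:
    - [0,0,0.025]
    - [0,0,0.05]
    - [0,0,0.075]
    - [0,0,0.1]
    - [0,0,0.125]
    - [0,0,0.15]
    - [0,0,0.175]
    - [0,0,0.195]
  slide:
    - [0.05,0.12,0]
    - [0.1,0.25,0]
    - [0.15,0.37,0]
    - [0.2,0.5,0]
    - [0.25,0.62,0]
    - [0.3,0.75,0]
    - [0.37,0.93,0]
    - [0.37,0.93,0]
  grip: [1,1,1,1,1,1,1,1]

```text
clock: 3.1
position: [460.1, -14.3, 230.9]
ee_rot: [0.894, 0.449, -0.0, -0.0]
contact_force: [-0.4, -0.9, 0.4]
gripper_width: 85.3
grasp_force: 0.0
```

```bash
python3 - <<'E'
from bench import *
import cv2,numpy as np
s=read_state();a=get_image("wrist");print(s["joints"],s["position"],s["ee_rot"],s["contact_force"],a["hand_eye"])
np.savez("w1.npz",p=s["position"],q=s["ee_rot"],**a)
cv2.imwrite("pics/w1.png",a["image"][:,:,::-1])
E
```

```text
[ 3.23245465e-01  1.01671769e-01 -3.76180039e-01 -2.45415947e-04
 -1.09350175e+00  2.17862933e+00] [460.08459101 -14.33359394 230.87372089] [ 8.93604908e-01  4.48854296e-01 -2.60344735e-04 -1.47388700e-04] [-0.39462033 -0.89146554  0.37745449] [[ 5.76154455e-04 -9.48220101e-01 -3.17613458e-01  8.15694523e+01]
 [ 9.99999437e-01  2.63364410e-04  1.02774834e-03 -2.24695239e-02]
 [-8.90883553e-04 -3.17613871e-01  9.48219719e-01 -1.42373225e+02]
 [ 0.00000000e+00  0.00000000e+00  0.00000000e+00  1.00000000e+00]]
```

View pics/w1.png

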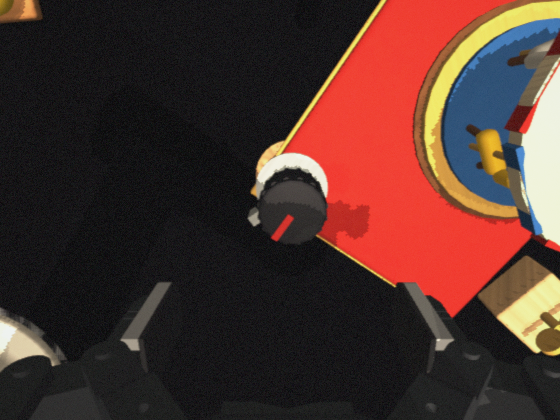

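Wrist view: knob top centred near (293,211), stop at (257,213), fingers along the bottom edge clear of everything. I'll use the depth of the top face to fix its centre.

```bash
cat >> h.py <<'E'
from scipy.spatial.transform import Rotation as Ro
def cloud(w):
    K=w["camera_matrix"];d=w["depth"];v,u=np.mgrid[:420,:560]
    P=np.stack([(u-K[0,2])/K[0,0]*d,(v-K[1,2])/K[1,1]*d,d],-1)
    H=w["hand_eye"];R=Ro.from_quat(w["q"]).as_matrix()
    return (P@H[:3,:3].T+H[:3,3])@R.T+w["p"]
def knob(w):
    P=cloud(w);m=(w["depth"]>0)&(abs(P[...,2]-122)<5)
    m[:160]=0;m[260:]=0;m[:,:220]=0;m[:,360:]=0
    Q=P[m][:,:2].astype(np.float32);(c,r)=cv2.minEnclosingCircle(Q)
    return c,r,len(Q),np.median(P[m][:,2]),Q.min(0),Q.max(0)
E
python3 - <<'E'
from h import *
w=np.load("w1.npz");print(knob(w))
P=cloud(w)
for u,v in((293,211),(293,165),(400,100),(200,200),(268,152)):print(u,v,P[v,u].round(1))
g=cv2.GaussianBlur(cv2.cvtColor(w["image"],cv2.COLOR_RGB2GRAY),(3,3),0)
# plinth front edge direction
m=((P[...,2]>46)&(P[...,2]<58)&(red(w["image"])>0)).astype(np.uint8)
c=max(cv2.findContours(m,0,2)[0],key=cv2.contourArea)
print([(tuple(p),P[p[1],p[0]].round(0)) for p in cv2.approxPolyDP(cv2.convexHull(c),6,True)[:,0]])
E
```

```text
((460.5093688964844, -20.542285919189453), 26.18221092224121, 3591, np.float64(121.46406595884935), array([434.55618 , -46.668194], dtype=float32), array([486.28848  ,   5.4341855], dtype=float32))
293 211 [462.  -19.5 122. ]
293 165 [474.4  -4.5  54.1]
400 100 [577.7 -13.7  52.7]
200 200 [367.7  14.3  -0.7]
268 152 [456.4  12.    1.7]
[((np.int32(387), np.int32(0)), array([609.,  55.,  50.])), ((np.int32(516), np.int32(0)), array([685.,  -3.,  56.])), ((np.int32(530), np.int32(237)), array([ 612., -193.,   51.])), ((np.int32(452), np.int32(317)), array([ 511., -228.,   51.])), ((np.int32(318), np.int32(234)), array([454., -72.,  50.])), ((np.int32(283), np.int32(152)), array([474.,   9.,  49.]))]
```

Emit:
servo_tool:
  rotation:
    - [0,0,0]
    - [0,0,0]
    - [0,0,0]
    - [0,0,0]
    - [0,0,0]
    - [0,0,0]
    - [0,0,0]
  slide:
    - [0.002,-0.031,-0.1]
    - [0.002,-0.031,-0.25]
    - [0.002,-0.031,-0.4]
    - [0.002,-0.031,-0.55]
    - [0.002,-0.031,-0.65]
    - [0.002,-0.031,-0.72]
    - [0.002,-0.031,-0.72]
  grip: [1,1,1,1,1,1,1]

```text
clock: 4.03
position: [458.9, -22.8, 86.3]
ee_rot: [0.896, 0.445, -0.002, -0.0]
contact_force: [-0.0, 0.2, 0.6]
gripper_width: 85.7
grasp_force: 0.0
```

```bash
python3 - <<'E'
from bench import *
import cv2,numpy as np
s=read_state();a=get_image("wrist");b=get_image("side");print(s["position"],s["contact_force"])
np.savez("w2.npz",p=s["position"],q=s["ee_rot"],**a)
g=cv2.resize(b["image"][150:260,260:400],(560,440),interpolation=2)
cv2.imwrite("pics/w2.png",cv2.resize(np.hstack([a["image"],g[:420]]),(800,300))[:,:,::-1])
E
```

```text
[458.86348373 -22.7900695   86.29630678] [-0.04957518  0.15507138  0.64848713]
```

View pics/w2.png

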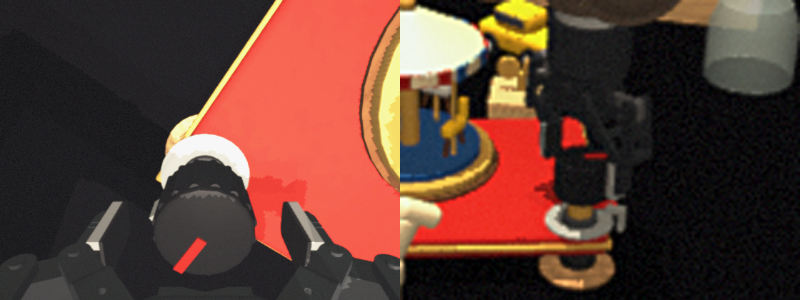

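The knob lies between the open fingers, its top centred near (204,224) in the left half. The stop is below the fingertips. I'll check the centring.

```bash
python3 - <<'E'
from h import *
from bench import *
s=read_state();print(s["position"],s["joint_vel"].round(3))
w=np.load("w2.npz");P=cloud(w)
m=(w["depth"]>0)&(abs(P[...,2]-122)<4)
m[:230]=0;m[400:]=0;m[:,:200]=0;m[:,370:]=0
R=Ro.from_quat(w["q"]).as_matrix();L=(P[m]-w["p"])@R
c,r=cv2.minEnclosingCircle(L[:,:2].astype(np.float32));print("tool frame centre",c,r,np.median(P[m][:,2]),L.min(0),L.max(0))
print("world",w["p"]+R@np.array([c[0],c[1],0]), R[:,1])
E
```

```text
[460.11088586 -22.43241496  87.63076644] [ 0.002 -0.011  0.008 -0.002  0.001  0.004]
tool frame centre (3.022913694381714, -0.15706293284893036) 25.934038162231445 121.4876932528967 [-21.83759358 -25.3564517  -38.00096346] [ 28.46346995  25.07118195 -31.68616226]
world [460.56492912 -20.28653117  86.2888628 ] [ 0.79678962 -0.60425351 -0.00199743]
```

Emit:
servo_tool:
  rotation:
    - [0,0,0]
    - [0,0,0]
    - [0,0,0]
    - [0,0,0]
    - [0,0,0]
    - [0,0,0]
    - [0,0,0]
    - [0,0,0]
  slide:
    - [0.002,0.01,0]
    - [0.002,0.01,0]
    - [0.002,0.01,0]
    - [0.002,0.01,0]
    - [0.002,0.01,0]
    - [0.002,0.01,0]
    - [0.002,0.01,0]
    - [0.002,0.01,0]
  grip: [1,1,0.5,0.3,0.0,0.0,-0.2,-0.2]

```text
clock: 5.12
position: [460.4, -20.3, 87.4]
ee_rot: [0.895, 0.446, 0.0, 0.0]
contact_force: [-2.1, 1.3, 3.0]
gripper_width: 48.8
grasp_force: 61.8
```

```bash
python3 - <<'E'
from bench import *
s=read_state();print(s)
E
```

```text
{'clock': 5.125, 'joints': array([ 3.10174621e-01,  2.79128095e-01, -5.76703786e-01, -1.67408802e-05,
       -7.14820209e-01,  2.18453492e+00]), 'joint_vel': array([ 0.00116941,  0.00010072,  0.00078896,  0.00092475, -0.00052132,
       -0.00109456]), 'joint_efforts': array([-2.01792698e-01, -2.69480914e+01,  1.29456711e+01,  2.88417332e+00,
        2.54855677e-01,  1.11297595e-03]), 'position': array([460.35797176, -20.25034468,  87.42621505]), 'ee_rot': array([8.95184965e-01, 4.45694821e-01, 7.21192571e-05, 5.48030265e-06]), 'contact_force': array([-2.09018851,  1.25530276,  3.00182194]), 'wrist_torque': array([0.19547846, 0.35093121, 0.00525002]), 'grasp_force': 61.75194025039673, 'gripper_width': 48.82493396088859}
```

Emit:
servo_tool:
  rotation:
    - [0,0,0]
    - [0,0,0]
    - [0,0,0]
  slide:
    - [0,0,-0.005]
    - [0,0,-0.01]
    - [0,0,-0.01]
  grip: [-0.2,-0.2,-0.2]

```text
clock: 5.5
position: [459.8, -20.0, 85.4]
ee_rot: [0.895, 0.446, -0.0, -0.0]
contact_force: [-4.1, 2.9, 6.3]
gripper_width: 48.4
grasp_force: 62.3
```

Emit:
servo_tool:
  rotation:
    - [0,0,0]
    - [0,0,0]
    - [0,0,0]
  slide:
    - [0,0,-0.005]
    - [0,0,-0.01]
    - [0,0,-0.01]
  grip: [-0.2,-0.2,-0.2]

```text
clock: 5.88
position: [459.4, -19.8, 83.6]
ee_rot: [0.895, 0.446, -0.001, -0.001]
contact_force: [-5.7, 5.5, 9.8]
gripper_width: 48.3
grasp_force: 62.6
```

Emit:
servo_tool:
  rotation:
    - [0,0,0]
    - [0,0,0]
    - [0,0,0]
  slide:
    - [0,0,-0.005]
    - [0,0,-0.01]
    - [0,0,-0.01]
  grip: [-0.2,-0.2,-0.2]

```text
clock: 6.25
position: [459.3, -19.7, 81.9]
ee_rot: [0.895, 0.446, -0.001, -0.001]
contact_force: [-7.8, 6.2, 12.5]
gripper_width: 48.4
grasp_force: 63.0
```

Emit:
servo_tool:
  rotation:
    - [0,0,0]
    - [0,0,0]
    - [0,0,0]
  slide:
    - [-0.005,0.004,-0.005]
    - [-0.01,0.008,-0.01]
    - [-0.01,0.008,-0.01]
  grip: [-0.2,-0.2,-0.2]

```text
clock: 6.62
position: [459.1, -19.2, 80.8]
ee_rot: [0.895, 0.446, 0.001, 0.001]
contact_force: [-3.9, -1.8, 14.2]
gripper_width: 48.3
grasp_force: 63.0
```

Emit:
servo_tool:
  rotation:
    - [0,0,0]
    - [0,0,0]
    - [0,0,0]
  slide:
    - [0,0,-0.005]
    - [0,0,-0.01]
    - [0,0,-0.01]
  grip: [-0.2,-0.2,-0.2]

```text
clock: 7.0
position: [459.1, -19.2, 79.0]
ee_rot: [0.895, 0.446, 0.001, 0.001]
contact_force: [-5.0, -0.4, 14.7]
gripper_width: 48.9
grasp_force: 63.0
```

Emit:
servo_tool:
  rotation:
    - [0,0,0]
    - [0,0,0]
    - [0,0,0]
  slide:
    - [0,0,-0.005]
    - [0,0,-0.01]
    - [0,0,-0.01]
  grip: [-0.2,-0.2,-0.2]

```text
clock: 7.38
position: [459.1, -19.2, 77.1]
ee_rot: [0.895, 0.446, 0.001, 0.001]
contact_force: [-5.6, -1.8, 16.6]
gripper_width: 48.5
grasp_force: 63.1
```

Emit:
servo_tool:
  rotation:
    - [0,0,0]
    - [0,0,0]
    - [0,0,0]
  slide:
    - [0.001,0,-0.007]
    - [0.001,0,-0.014]
    - [0.001,0,-0.014]
  grip: [-0.2,-0.2,-0.2]

```text
clock: 7.75
position: [459.1, -19.1, 74.9]
ee_rot: [0.895, 0.446, 0.0, 0.001]
contact_force: [-6.6, -0.3, 21.5]
gripper_width: 48.6
grasp_force: 63.8
```

Emit:
servo_tool:
  rotation:
    - [0,0,-0.015]
    - [0,0,-0.03]
    - [0,0,-0.045]
    - [0,0,-0.06]
    - [0,0,-0.06]
  slide:
    - [0,0,0]
    - [0,0,0]
    - [0,0,0]
    - [0,0,0]
    - [0,0,0]
  grip: [-0.2,-0.2,-0.2,-0.2,-0.2]

```text
clock: 8.38
position: [459.2, -19.3, 75.2]
ee_rot: [0.963, 0.271, 0.001, 0.001]
contact_force: [-7.8, -0.5, 22.9]
gripper_width: 48.4
grasp_force: 64.0
```

```bash
python3 - <<'E'
from bench import *
s=read_state();print(s)
E
```

```text
{'clock': 8.375, 'joints': array([ 0.31456789,  0.29654973, -0.59526667,  0.00310347, -0.67788729,
        1.80204011]), 'joint_vel': array([-0.00042181, -0.00059679,  0.00127023, -0.00418109,  0.00107933,
        0.01656126]), 'joint_efforts': array([ 6.23123869e-01, -1.87725019e+01,  1.08043787e+01,  1.40370425e+00,
        1.91845000e+00, -1.35514900e-02]), 'position': array([459.16721245, -19.25456833,  75.2039931 ]), 'ee_rot': array([9.62664824e-01, 2.70693905e-01, 5.86401064e-04, 9.50229597e-04]), 'contact_force': array([-7.83598533, -0.51633991, 22.94225891]), 'wrist_torque': array([-0.58174345,  1.83384538, -0.09427862]), 'grasp_force': 64.03291583061218, 'gripper_width': 48.430111794834424}
```

Emit:
servo_tool:
  rotation:
    - [0,0,-0.018]
    - [0,0,-0.036]
    - [0,0,-0.054]
    - [0,0,-0.072]
    - [0,0,-0.09]
    - [0,0,-0.1]
    - [0,0,-0.1]
  slide:
    - [0,0,0]
    - [0,0,0.001]
    - [0,0,0.002]
    - [0,0,0.003]
    - [0,0,0.004]
    - [0,0,0.005]
    - [0,0,0.005]
  grip: [-0.2,-0.2,-0.2,-0.2,-0.2,-0.2,-0.2]

```text
clock: 9.25
position: [459.2, -19.4, 76.1]
ee_rot: [0.999, -0.04, 0.001, 0.001]
contact_force: [-6.6, -1.6, 22.0]
gripper_width: 48.8
grasp_force: 63.9
```

Emit:
servo_tool:
  rotation:
    - [0,0,0]
    - [0,0,0]
    - [0,0,0]
    - [0,0,0]
  slide:
    - [0,0,0.015]
    - [0,0,0.03]
    - [0,0,0.035]
    - [0,0,0.035]
  grip: [-0.2,-0.2,-0.2,-0.2]

```text
clock: 9.75
position: [459.2, -19.4, 82.2]
ee_rot: [0.999, -0.04, 0.001, 0.001]
contact_force: [-3.6, -2.2, 13.9]
gripper_width: 48.5
grasp_force: 63.3
```

```bash
python3 - <<'E'
from bench import *
s=read_state();print(s['joints'],s["position"],s["contact_force"],s["wrist_torque"])
E
```

```text
[ 0.31415623  0.2851852  -0.58749243  0.00297893 -0.69703063  1.17435446] [459.21377018 -19.41528259  82.16907368] [-3.57997376 -2.22123539 13.88559019] [-1.12892893  0.72612993 -0.01449687]
```

Emit:
servo_tool:
  rotation:
    - [0,0,0]
    - [0,0,0]
    - [0,0,0]
  slide:
    - [0.002,-0.002,0.005]
    - [0.003,-0.003,0.007]
    - [0.003,-0.003,0.007]
  grip: [-0.2,-0.2,-0.2]

```text
clock: 10.12
position: [459.4, -19.6, 83.2]
ee_rot: [0.999, -0.04, 0.0, 0.0]
contact_force: [-4.7, 0.4, 13.0]
gripper_width: 48.6
grasp_force: 63.0
```

Emit:
servo_tool:
  rotation:
    - [0,0,0]
    - [0,0,0]
    - [0,0,0]
  slide:
    - [0.002,-0.002,0.005]
    - [0.003,-0.002,0.007]
    - [0.003,-0.002,0.007]
  grip: [-0.2,-0.2,-0.2]

```text
clock: 10.5
position: [459.5, -19.7, 84.3]
ee_rot: [0.999, -0.04, -0.0, 0.0]
contact_force: [-5.7, 1.8, 11.8]
gripper_width: 48.6
grasp_force: 62.9
```

Emit:
servo_tool:
  rotation:
    - [0,0,0]
    - [0,0,0]
    - [0,0,0]
  slide:
    - [0.002,-0.002,0.005]
    - [0.003,-0.002,0.007]
    - [0.003,-0.002,0.007]
  grip: [-0.2,-0.2,-0.2]

```text
clock: 10.88
position: [459.7, -19.9, 84.9]
ee_rot: [0.999, -0.041, -0.001, -0.0]
contact_force: [-4.0, 2.0, 7.5]
gripper_width: 48.6
grasp_force: 62.3
```

Emit:
servo_tool:
  rotation:
    - [0,0,0]
    - [0,0,0]
    - [0,0,0]
  slide:
    - [0,0,0.004]
    - [0,0,0.004]
    - [0,0,0.004]
  grip: [-0.2,-0.2,-0.2]

```text
clock: 11.25
position: [459.9, -20.0, 85.6]
ee_rot: [0.999, -0.041, -0.0, -0.0]
contact_force: [-3.7, 2.3, 5.6]
gripper_width: 48.6
grasp_force: 62.2
```

Emit:
servo_tool:
  rotation:
    - [0,0,0]
    - [0,0,0]
    - [0,0,0]
  slide:
    - [0.001,-0.001,0.006]
    - [0.002,-0.001,0.01]
    - [0.002,-0.001,0.01]
  grip: [-0.2,-0.2,-0.2]

```text
clock: 11.62
position: [460.6, -20.3, 87.4]
ee_rot: [0.999, -0.041, -0.0, -0.0]
contact_force: [-2.4, 1.8, 4.8]
gripper_width: 49.0
grasp_force: 62.0
```

Emit:
servo_tool:
  rotation:
    - [0,0,0]
    - [0,0,0]
    - [0,0,0]
  slide:
    - [0.001,-0.001,0.004]
    - [0.002,-0.001,0.005]
    - [0.002,-0.001,0.005]
  grip: [-0.2,-0.2,-0.2]

```text
clock: 12.0
position: [460.6, -20.4, 87.9]
ee_rot: [0.999, -0.041, -0.001, -0.0]
contact_force: [-0.5, 2.0, -3.0]
gripper_width: 48.7
grasp_force: 62.2
```

```bash
python3 - <<'E'
from bench import *
s=read_state();print(s['joints'],s["position"],s["contact_force"],s["wrist_torque"])
E
```

```text
[ 3.09267391e-01  2.79422432e-01 -5.74372636e-01 -6.60514856e-04
 -7.18116326e-01  1.18020468e+00] [460.63973765 -20.43959574  87.87688099] [-0.50579204  2.03464392 -2.95280888] [0.75111379 0.33935395 0.03728768]
```

Emit:
servo_tool:
  rotation:
    - [0,0,-0.025]
    - [0,0,-0.05]
    - [0,0,-0.075]
    - [0,0,-0.1]
    - [0,0,-0.125]
    - [0,0,-0.15]
    - [0,0,-0.15]
  slide:
    - [0,0,-0.001]
    - [0,0,-0.001]
    - [0,0,-0.001]
    - [0,0,-0.001]
    - [0,0,-0.001]
    - [0,0,-0.001]
    - [0,0,-0.001]
  grip: [-0.2,-0.2,-0.2,-0.2,-0.2,-0.2,-0.2]

```text
clock: 12.88
position: [460.7, -20.6, 87.9]
ee_rot: [0.872, -0.489, -0.0, 0.0]
contact_force: [-1.5, 1.7, -3.7]
gripper_width: 48.6
grasp_force: 62.3
```

Emit:
servo_tool:
  rotation:
    - [0,0,-0.02]
    - [0,0,-0.04]
    - [0,0,-0.05]
    - [0,0,-0.05]
  slide:
    - [0,0,0]
    - [0,0,0]
    - [0,0,0]
    - [0,0,0]
  grip: [-0.2,-0.2,-0.2,-0.2]

```text
clock: 13.38
position: [460.6, -20.6, 87.9]
ee_rot: [0.785, -0.619, -0.0, 0.0]
contact_force: [-1.1, 1.3, -4.0]
gripper_width: 48.6
grasp_force: 62.3
```

Emit:
servo_tool:
  rotation:
    - [0,0,-0.02]
    - [0,0,-0.04]
    - [0,0,-0.05]
    - [0,0,-0.05]
  slide:
    - [0,0,0]
    - [0,0,0]
    - [0,0,0]
    - [0,0,0]
  grip: [-0.2,-0.2,-0.2,-0.2]

```text
clock: 13.88
position: [460.6, -20.6, 87.9]
ee_rot: [-0.679, 0.735, 0.0, -0.0]
contact_force: [-1.0, 0.9, -4.5]
gripper_width: 48.5
grasp_force: 62.5
```

Emit:
servo_tool:
  rotation:
    - [0,0,-0.02]
    - [0,0,-0.04]
    - [0,0,-0.05]
    - [0,0,-0.05]
  slide:
    - [0,0,0]
    - [0,0,0]
    - [0,0,0]
    - [0,0,0]
  grip: [-0.2,-0.2,-0.2,-0.2]

```text
clock: 14.38
position: [460.6, -20.6, 87.9]
ee_rot: [-0.555, 0.832, 0.0, -0.001]
contact_force: [-1.1, 0.9, -5.7]
gripper_width: 48.7
grasp_force: 62.6
```

```bash
python3 - <<'E'
from bench import *
s=read_state();print(s['joints'],s["position"],s["contact_force"],s["wrist_torque"])
E
```

```text
[ 3.09022603e-01  2.79355298e-01 -5.74505864e-01 -3.26838376e-04
 -7.18184265e-01 -7.02235558e-01] [460.60011047 -20.63203512  87.90408787] [-1.10554161  0.90518428 -5.71115988] [ 0.2098955   0.33386803 -0.02345944]
```

Emit:
servo_tool:
  rotation:
    - [0,0,0]
    - [0,0,0]
    - [0,0,0]
  slide:
    - [0,0,-0.002]
    - [0,0,-0.003]
    - [0,0,-0.003]
  grip: [-0.2,-0.2,-0.2]

```text
clock: 14.75
position: [460.6, -20.6, 87.8]
ee_rot: [-0.555, 0.832, 0.0, -0.0]
contact_force: [-3.9, 1.3, -0.9]
gripper_width: 48.8
grasp_force: 62.7
```

Emit:
servo_tool:
  rotation:
    - [0,0,0]
    - [0,0,0]
    - [0,0,0]
  slide:
    - [0,0,-0.002]
    - [0,0,-0.003]
    - [0,0,-0.003]
  grip: [-0.2,-0.2,-0.2]

```text
clock: 15.12
position: [460.7, -20.6, 87.7]
ee_rot: [-0.555, 0.832, 0.0, -0.0]
contact_force: [-6.0, 2.4, 4.5]
gripper_width: 48.7
grasp_force: 63.3
```

Emit:
servo_tool:
  rotation:
    - [0,0,0]
    - [0,0,0]
    - [0,0,0]
  slide:
    - [0,0,-0.002]
    - [0,0,-0.003]
    - [0,0,-0.003]
  grip: [-0.2,-0.2,-0.2]

```text
clock: 15.5
position: [460.6, -20.6, 87.4]
ee_rot: [-0.555, 0.832, 0.0, -0.0]
contact_force: [-6.4, 2.2, 7.4]
gripper_width: 48.9
grasp_force: 63.5
```

Emit:
servo_tool:
  rotation:
    - [0,0,0]
    - [0,0,0]
    - [0,0,0]
  slide:
    - [0,0,-0.002]
    - [0,0,-0.003]
    - [0,0,-0.003]
  grip: [-0.2,-0.2,-0.2]

```text
clock: 15.88
position: [460.6, -20.5, 87.1]
ee_rot: [-0.555, 0.832, 0.0, -0.001]
contact_force: [-7.0, 2.7, 9.6]
gripper_width: 48.7
grasp_force: 63.8
```

Emit:
servo_tool:
  rotation:
    - [0,0,0]
    - [0,0,0]
    - [0,0,0]
  slide:
    - [0,0,-0.002]
    - [0,0,-0.003]
    - [0,0,-0.003]
  grip: [-0.2,-0.2,-0.2]

```text
clock: 16.25
position: [460.6, -20.5, 86.8]
ee_rot: [-0.555, 0.832, 0.0, -0.001]
contact_force: [-8.6, 2.8, 11.9]
gripper_width: 48.8
grasp_force: 63.9
```

Emit:
servo_tool:
  rotation:
    - [0,0,0]
    - [0,0,0]
    - [0,0,0]
  slide:
    - [0,0,0.003]
    - [0,0,0.007]
    - [0,0,0.007]
  grip: [-0.2,-0.2,-0.2]

```text
clock: 16.62
position: [460.6, -20.6, 87.5]
ee_rot: [-0.555, 0.832, 0.0, -0.0]
contact_force: [-6.0, 2.2, 5.8]
gripper_width: 49.1
grasp_force: 63.6
```

Emit:
servo_tool:
  rotation:
    - [0,0,0]
    - [0,0,0]
    - [0,0,0]
  slide:
    - [0,0,0.003]
    - [0,0,0.003]
    - [0,0,0.003]
  grip: [-0.2,-0.2,-0.2]

```text
clock: 17.0
position: [460.7, -20.6, 87.7]
ee_rot: [-0.555, 0.832, 0.0, -0.0]
contact_force: [-5.4, 1.5, 3.4]
gripper_width: 49.1
grasp_force: 63.5
```

Emit:
servo_tool:
  rotation:
    - [0,0,-0.02]
    - [0,0,-0.04]
    - [0,0,-0.05]
    - [0,0,-0.05]
  slide:
    - [-0.002,0,0]
    - [-0.002,0,0]
    - [-0.002,0,0]
    - [-0.002,0,0]
  grip: [-0.2,-0.2,-0.2,-0.2]

```text
clock: 17.5
position: [460.7, -20.5, 87.7]
ee_rot: [-0.418, 0.909, -0.0, -0.0]
contact_force: [-5.4, 1.3, 3.7]
gripper_width: 48.6
grasp_force: 63.3
```

Emit:
servo_tool:
  rotation:
    - [0,0,-0.02]
    - [0,0,-0.04]
    - [0,0,-0.05]
    - [0,0,-0.05]
  slide:
    - [-0.001,0,0.001]
    - [-0.001,0,0.002]
    - [-0.001,0,0.002]
    - [-0.001,0,0.002]
  grip: [-0.2,-0.2,-0.2,-0.2]

```text
clock: 18.0
position: [460.6, -20.6, 87.9]
ee_rot: [-0.271, 0.963, -0.0, 0.0]
contact_force: [-4.6, 0.2, 1.8]
gripper_width: 48.3
grasp_force: 63.2
```

```bash
python3 - <<'E'
from bench import *
import cv2,numpy as np
s=read_state();print(s['joints'][5],s["contact_force"])
a=get_image("wrist");b=get_image("side");c=get_image("scene")
g=cv2.resize(b["image"][180:260,280:360],(420,420),interpolation=2)
f=cv2.resize(c["image"][160:210,260:320],(420,420),interpolation=2)
cv2.imwrite("pics/w3.png",cv2.resize(np.hstack([a["image"],g,f]),(800,240))[:,:,::-1])
E
```

```text
-1.3319660113195155 [-4.58640317  0.22680811  1.82564862]
```

View pics/w3.png

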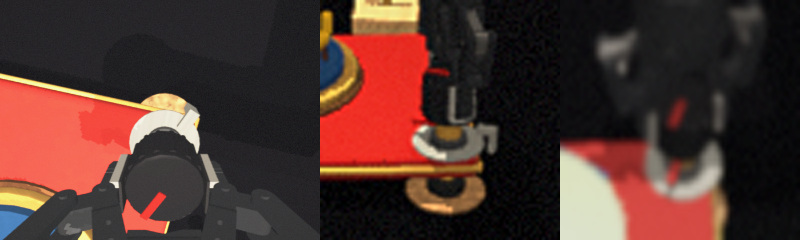

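The mark has kept its angle in the wrist view (150,205), so the knob is turning with the gripper. The foot is seen reaching down to the cork.

Emit:
servo_tool:
  rotation:
    - [0,0,-0.02]
    - [0,0,-0.04]
    - [0,0,-0.06]
    - [0,0,-0.075]
    - [0,0,-0.075]
    - [0,0,-0.075]
  slide:
    - [-0.001,0,0]
    - [-0.001,0,0]
    - [-0.001,0,0]
    - [-0.001,0,0]
    - [-0.001,0,0]
    - [-0.001,0,0]
  grip: [-0.2,-0.2,-0.2,-0.2,-0.2,-0.2]

```text
clock: 18.9
position: [460.6, -20.6, 87.9]
ee_rot: [-0.039, 0.999, -0.0, 0.0]
contact_force: [-3.4, -0.1, 2.5]
gripper_width: 48.7
grasp_force: 63.2
```

Emit:
servo_tool:
  rotation:
    - [0,0,0]
    - [0,0,0]
    - [0,0,0]
  slide:
    - [0,0,0.002]
    - [0,0,0.003]
    - [0,0,0.003]
  grip: [-0.2,-0.2,-0.2]

```text
clock: 19.27
position: [460.5, -20.6, 88.0]
ee_rot: [-0.038, 0.999, -0.0, 0.0]
contact_force: [-1.0, -1.0, -2.9]
gripper_width: 48.9
grasp_force: 62.8
```

Emit:
servo_tool:
  rotation:
    - [0,0,0]
    - [0,0,0]
    - [0,0,0]
  slide:
    - [0,0,0.002]
    - [0,0,0.003]
    - [0,0,0.003]
  grip: [-0.2,-0.2,-0.2]

```text
clock: 19.65
position: [460.4, -20.5, 88.5]
ee_rot: [-0.038, 0.999, 0.0, 0.0]
contact_force: [0.4, -2.5, -8.9]
gripper_width: 48.7
grasp_force: 63.1
```

```bash
python3 - <<'E'
from bench import *
s=read_state();print(s['joints'],s["position"],s["contact_force"],s["wrist_torque"])
E
```

```text
[ 3.09595899e-01  2.77509276e-01 -5.75251775e-01 -2.69193898e-06
 -7.17925006e-01 -1.80481041e+00] [460.43185699 -20.49222889  88.52959707] [ 0.3865514  -2.52087266 -8.94701516] [-0.86254198 -0.41616875 -0.0561617 ]
```

Emit:
servo_tool:
  rotation:
    - [0,0,0]
    - [0,0,0]
    - [0,0,0]
    - [0,0,0]
    - [0,0,0]
    - [0,0,0]
    - [0,0,0]
  slide:
    - [0,0,-0.003]
    - [0,0,-0.004]
    - [0,0,-0.004]
    - [0,0,-0.004]
    - [0,0,-0.004]
    - [0,0,-0.004]
    - [0,0,-0.004]
  grip: [-0.2,-0.2,0.3,0.7,1,1,1]

```text
clock: 20.52
position: [460.4, -20.4, 88.2]
ee_rot: [-0.038, 0.999, 0.0, 0.0]
contact_force: [-0.0, -0.2, 0.5]
gripper_width: 85.2
grasp_force: 0.0
```

Emit:
servo_tool:
  rotation:
    - [0,0,0]
    - [0,0,0]
    - [0,0,0]
    - [0,0,0]
    - [0,0,0]
    - [0,0,0]
  slide:
    - [0,0,0.1]
    - [0,0,0.25]
    - [0,0,0.5]
    - [0,0,0.75]
    - [-0.1,0,0.9]
    - [-0.1,0,0.9]
  grip: [1,1,1,1,1,1]

```text
clock: 21.28
position: [440.7, -20.3, 270.8]
ee_rot: [-0.038, 0.999, 0.001, 0.003]
contact_force: [-0.4, -0.1, -0.3]
gripper_width: 85.5
grasp_force: 0.0
```

```bash
cat > d.py <<'E'
from h import *
from bench import *
import sys
tag=sys.argv[1]
s=read_state();print(s["position"],s["contact_force"],s["joints"][5],s["clock"])
for n in("scene","side"):
    i=[get_image(n) for _ in range(3)];np.savez(f"{n}{tag}.npz",**{**i[0],"depth":np.median([k["depth"] for k in i],0)})
def pts(n,tag):
    i=np.load(f"{n}{tag}.npz");K=i["camera_matrix"];R=cv2.Rodrigues(i["rvec"])[0];d=i["depth"];v,u=np.mgrid[:420,:560]
    P=np.stack([(u-K[0,2])/K[0,0]*d,(v-K[1,2])/K[1,1]*d,d],-1);return (P-i["tvec"].ravel())@R,red(i["image"])>0,d
ang=np.radians(18);ex=np.array([np.cos(ang),np.sin(ang)]);ey=np.array([-ex[1],ex[0]]);o=np.array([460.5,-20.4])+125*ex-95*ey
for n in("scene","side"):
    A,ma,da=pts(n,"0");B,mb,db=pts(n,tag)
    L=np.stack([(A[...,:2]-o)@ex,(A[...,:2]-o)@ey],-1)
    m=ma&mb&(da>0)&(db>0)&(abs(A[...,2]-52)<8)&(abs(B[...,2]-52)<8)&(abs(L[...,0])<150)&(abs(L[...,1])<120)
    for nm,P in(("before",A),("after",B)):
        M=np.c_[L[m],np.ones(m.sum())];z=P[m][:,2]
        k=np.ones(len(z),bool)
        for _ in range(4):
            c=np.linalg.lstsq(M[k],z[k],rcond=None)[0];r=z-M@c;k=abs(r)<2.5*r[k].std()
        cov=np.sqrt(np.diag(np.linalg.inv(M[k].T@M[k])))*r[k].std()
        cs=[c@[x,y,1] for x,y in((-125,95),(-125,-95),(125,-95),(125,95))]
        print(n,nm,m.sum(),"std",r[k].std().round(2),"FL FR BR BL",np.round(cs,2),"err",(cov*[125,95,1]).round(2))
    kt=(da>0)&(db>0)&(abs(A[...,2]-122)<5)&(np.linalg.norm(A[...,:2]-[460.5,-20.4],axis=-1)<20)
    print("knob",kt.sum(),np.median(A[kt][:,2]),np.median(B[kt][:,2]))
    print("counter ref",[np.median(P[(abs(P[...,2])<6)&(np.linalg.norm(P[...,:2]-[560,-20],axis=-1)<350)][:,2]).round(2) for P in(A,B)])
E
python3 d.py 1
```

```text
[440.69729814 -20.31901338 270.78452279] [-0.40595109 -0.09246159 -0.3153552 ] -1.8196374314527766 21.275
scene before 2109 std 2.79 FL FR BR BL [51.82 51.37 51.29 51.74] err [0.09 0.09 0.08]
scene after 2109 std 1.81 FL FR BR BL [51.92 51.94 51.69 51.68] err [0.06 0.06 0.05]
knob 85 121.29849198167938 121.6178685552061
counter ref [np.float64(-0.12), np.float64(-0.12)]
side before 2112 std 1.14 FL FR BR BL [52.42 52.29 51.89 52.03] err [0.04 0.04 0.03]
side after 2112 std 0.8 FL FR BR BL [52.47 52.27 51.99 52.19] err [0.02 0.02 0.02]
knob 90 122.242187850957 122.51547719944202
counter ref [np.float64(0.45), np.float64(0.42)]
```

```bash
python3 - <<'E'
from h import *
for n in("scene","side"):
  for t in "01":
    i=np.load(f"{n}{t}.npz");m=red(i["image"]);ys,xs=np.nonzero(m)
    P=np.array([ray(i,(x,y),122) for x,y in zip(xs,ys)]);d=i["depth"]
    R=cv2.Rodrigues(i["rvec"])[0];K=i["camera_matrix"]
    C=(np.linalg.inv(K)@np.c_[xs,ys,np.ones(len(xs))].T).T*d[ys,xs][:,None];W=(C-i["tvec"].ravel())@R
    k=(np.linalg.norm(P[:,:2]-[460.5,-20.4],axis=1)<26)&(abs(W[:,2]-122)<8)
    v=P[k].mean(0)[:2]-[460.5,-20.4];print(n,t,k.sum(),v,np.degrees(np.arctan2(v[1],v[0])))
w=np.load("side1.npz");s=np.load("scene1.npz")
g=np.hstack([cv2.resize(w["image"][180:260,280:360],(400,400),interpolation=2),cv2.resize(s["image"][155:215,255:315],(400,400),interpolation=2)])
cv2.imwrite("pics/k4.png",g[:,:,::-1])
E
```

```text
scene 0 14 [-12.52925254  -3.6579493 ] -163.7246920061246
scene 1 16 [12.14027506 -7.06415593] -30.194172726149926
side 0 28 [-6.49521478 -3.45731925] -151.97420171862186
side 1 21 [11.8213173 -4.5796797] -21.17679500047476
```

View pics/k4.png

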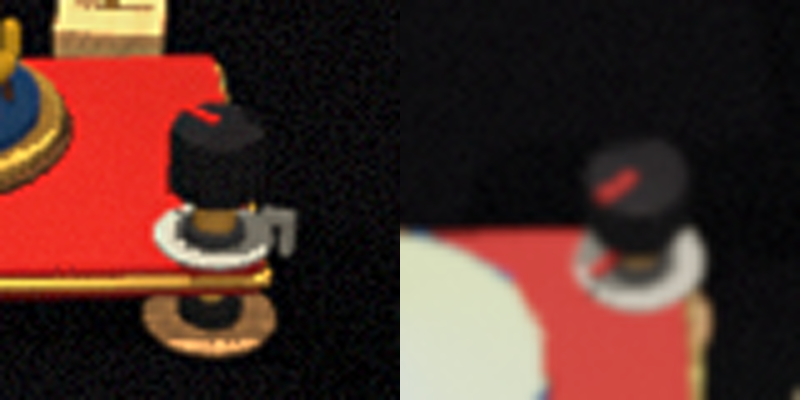

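The knob turned about 227° (mark now at −30° in the scene view) and sprang out. Next is a press test from above with the fingers shut.

Emit:
servo_tool:
  rotation:
    - [0,0,0]
    - [0,0,0]
    - [0,0,0]
    - [0,0,0]
    - [0,0,0]
    - [0,0,0]
    - [0,0,0]
    - [0,0,0]
  slide:
    - [0.1,0,0]
    - [0.1,0,-0.1]
    - [0.1,0,-0.25]
    - [0.1,0,-0.4]
    - [0.1,0,-0.55]
    - [0.1,0,-0.68]
    - [0.1,0,-0.73]
    - [0.1,0,-0.73]
  grip: [-1,-1,-1,-1,-1,-1,-1,-1]

```text
clock: 22.58
position: [460.0, -20.8, 122.3]
ee_rot: [-0.038, 0.999, -0.001, -0.001]
contact_force: [-0.4, 0.1, 1.4]
gripper_width: -0.1
grasp_force: 0.0
```

Emit:
servo_tool:
  rotation:
    - [0,0,0]
    - [0,0,0]
    - [0,0,0]
  slide:
    - [0,0,-0.01]
    - [0,0,-0.012]
    - [0,0,-0.012]
  grip: [-1,-1,-1]

```text
clock: 22.95
position: [461.2, -20.6, 121.7]
ee_rot: [-0.038, 0.999, -0.0, 0.001]
contact_force: [-3.8, 0.0, 11.7]
gripper_width: -0.4
grasp_force: 6.1
```

Emit:
servo_tool:
  rotation:
    - [0,0,0]
    - [0,0,0]
  slide:
    - [0,0,-0.0025]
    - [0,0,-0.0025]
  grip: [-1,-1]

```text
clock: 23.2
position: [461.2, -20.6, 121.3]
ee_rot: [-0.038, 0.999, -0.0, 0.001]
contact_force: [-3.7, -0.3, 12.6]
gripper_width: 0.2
grasp_force: 6.2
```

Emit:
servo_tool:
  rotation:
    - [0,0,0]
    - [0,0,0]
  slide:
    - [0,0,-0.0025]
    - [0,0,-0.0025]
  grip: [-1,-1]

```text
clock: 23.45
position: [461.2, -20.6, 120.9]
ee_rot: [-0.038, 0.999, -0.0, 0.001]
contact_force: [-3.3, 0.5, 13.0]
gripper_width: -0.2
grasp_force: 6.4
```

Emit:
servo_tool:
  rotation:
    - [0,0,0]
    - [0,0,0]
    - [0,0,0]
    - [0,0,0]
  slide:
    - [0,0,0.007]
    - [0,0,0.007]
    - [0,0,0.007]
    - [0,0,0.007]
  grip: [-1,-1,-1,-1]

```text
clock: 23.95
position: [461.1, -20.6, 121.9]
ee_rot: [-0.038, 0.999, -0.0, 0.001]
contact_force: [-4.2, 0.3, 10.6]
gripper_width: -0.0
grasp_force: 5.2
```

Emit:
servo_tool:
  rotation:
    - [0,0,0]
    - [0,0,0]
    - [0,0,0]
    - [0,0,0]
  slide:
    - [0,0,0.002]
    - [0,0,0.002]
    - [0,0,0.002]
    - [0,0,0.002]
  grip: [-1,-1,-1,-1]

```text
clock: 24.45
position: [461.0, -20.6, 122.0]
ee_rot: [-0.038, 0.999, -0.0, 0.001]
contact_force: [-1.7, -0.1, 8.5]
gripper_width: -0.1
grasp_force: 4.2
```

Emit:
servo_tool:
  rotation:
    - [0,0,0]
    - [0,0,0]
    - [0,0,0]
    - [0,0,0]
  slide:
    - [0,0,0.002]
    - [0,0,0.002]
    - [0,0,0.002]
    - [0,0,0.002]
  grip: [-1,-1,-1,-1]

```text
clock: 24.95
position: [460.9, -20.6, 122.0]
ee_rot: [-0.038, 0.999, -0.0, 0.0]
contact_force: [-1.4, -1.0, 5.5]
gripper_width: -0.5
grasp_force: 3.1
```

Emit:
servo_tool:
  rotation:
    - [0,0,0]
    - [0,0,0]
    - [0,0,0]
    - [0,0,0]
  slide:
    - [0,0,0.002]
    - [0,0,0.002]
    - [0,0,0.002]
    - [0,0,0.002]
  grip: [-1,-1,-1,-1]

```text
clock: 25.45
position: [460.8, -20.5, 122.0]
ee_rot: [-0.038, 0.999, -0.0, 0.0]
contact_force: [-0.7, 0.6, 5.7]
gripper_width: 0.3
grasp_force: 3.0
```

The corner is now stiff up to about 10 N with no dip. The front left foot therefore carries load, and the plinth has not been lifted off its neighbours (corner rise about 0.3 mm). I'll retract and hand in.

Emit:
servo_tool:
  rotation:
    - [0,0,0]
    - [0,0,0]
    - [0,0,0]
    - [0,0,0]
    - [0,0,0]
    - [0,0,0]
  slide:
    - [0,0,0.1]
    - [0,0,0.3]
    - [0,0,0.55]
    - [-0.2,0,0.75]
    - [-0.3,0,0.75]
    - [-0.3,0,0.75]
  grip: [-1,-1,-1,-1,-1,-1]

```text
clock: 26.2
position: [399.6, -20.4, 271.8]
ee_rot: [-0.038, 0.999, 0.001, 0.001]
contact_force: [-0.3, -0.3, 0.1]
gripper_width: -0.2
grasp_force: 0.0
```

```bash
python3 d.py 2 | grep -v before; python3 -c "
from bench import *
print(job_done())"
```

```text
[399.61593894 -20.41201239 271.79786112] [-0.31580837 -0.29434527  0.08756837] -1.8539510065490648 26.2
scene after 2111 std 1.98 FL FR BR BL [52.01 51.92 51.59 51.68] err [0.06 0.06 0.06]
knob 85 121.29849198167938 122.5063369518945
counter ref [np.float64(-0.12), np.float64(-0.13)]
side after 2111 std 0.77 FL FR BR BL [52.43 52.23 52.05 52.25] err [0.02 0.02 0.02]
knob 90 122.242187850957 122.3810178396372
counter ref [np.float64(0.45), np.float64(0.44)]
the job is handed in; nothing more can be done
None
```

The knob was pushed in, turned past its stop and screwed about 4 rad (6.3 mm) clockwise, the stand showed no dip when I pressed that corner with up to about 10 N, and the job was handed in at about 26 s. I did not press-test the other corners; the camera depth showed them within about 0.6 mm of their starting height.

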